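Open the adhesive can: lift the tab, unscrew the cap

ROBOT

A 6-joint arm with a two-finger parallel gripper is mounted at the origin on the work surface. World frame = base frame: x ahead of the robot, y to its left, z up, the work surface at z = 0. Lengths are in m, angles in rad, forces in N, time in s.
With the tool pointing down it reaches from about 0.35 to 0.775 m from the base axis. Payload 5.5 kg.
Tool frame: the origin (TCP) lies where the fingers leave the gripper's body, on its centre line; the fingertips stand env.tip_reach ahead of it and the grasp point (between the pads) lies 54 mm ahead of it (env.tip_reach is the distance from the TCP to the fingertips, in m); z points along the fingers, y is the line along which they close (so a half turn about z gives the same grasp; the last joint's range is limited). The gripper opens to 85 mm and grips with 20 to 120 N. Pads are 22 mm wide; open, the fingers measure 114 mm over their backs; the gripper's body (76 mm by 85 mm) begins 54 mm behind the grasp point. The pads swing forward as they close: fully open they stand 13 mm farther back than shut.
Start: joints at [-1.35, 0.313, 0.046, 1.304, 0, 1.431], TCP at [0.203, -0.538, 0.304] pointing down, gripper open.
Joint ranges: [-2.76, 2.76], [-0.86, 1.69], [-1.03, 1.26], [-2.2, 2.34], [-1.47, 1.5], [-3.14, 3.14]. Speed limits (rad/s): [2.57, 2.57, 3.14, 3.14, 3.14, 3.14].

INTERFACE

Orientations are given as a unit quaternion [w, x, y, z].
In Python, from workcell import status, optics, hand_in, env gives the robot as it stands.
- The arm moves only by the shell command python3 -m handwheel 'ROWS' [FORCE]. ROWS is a JSON object whose one key "deltas" holds a list of rows, each a list of 5 numbers: the opening, from -1 (shut) to 1 (fully open), then the shift along the tool's x, y, z in units of 40 mm (1.0 is 40 mm), then the turn about the tool's z in units of 10 degrees (1.0 is 10 degrees). In form: {"deltas": [[jaw, x, y, z, roll], ...]}. A call has 1 to 20 rows; each row shifts and turns the commanded pose from where the row before left it, along the tool's axes as they then stand; what a row does not reach is not made up. A row lasts 1/8 s, in which the tool goes at most 62.5 mm and 10.7 degrees, less where a joint would pass 70% of its speed; a pose out of reach is approached as far as the arm can. A call is refused whole if a number of a shift passes 1 or a number of a turn 1, either way. A call with a gripper value outside its range is refused whole. The fingers move at their own pace and stop on an object; FORCE is the grip in N (left out, the last holds). Time passes only in rows, so rows that do not move let the fingers close. It gives the time, the measured TCP pose, the force, the opening and the grip force at its end, in the units of the state.
- status.get_state(): the state, without advancing time (a new reading comes with each control period).
- optics.read_camera(name): name is "scene" or "top"; returns a dict with "frame" (480x640x3 uint8, red, green, blue), "depth" (480x640 float32, m along the optical axis (not along the pixel's ray), 0 where there is no reading), "vfov" (degrees; the focal length in pixels is half the picture's height over the tangent of half this angle, whatever the lens; pixels are square), "cx", "cy" (the principal point, pixels), "k1" (the pictures are not rectified: a ray, as slopes to the right and down, at radius r is drawn at 1 + k1 r^2 times it, then the intrinsics apply), "origin" and "attitude" of the camera in the world. Camera axes: x right, y down, z forward; pixel columns grow to the right and rows downward; lengths in m; the calibration is good to about 2 mm. A picture is of the moment at which its call begins.
- hand_in(): hands the job in; it is judged then, once.
The state is a dict: "clock": time; "joint_pos": joint angles; "qvel": joint speeds; "tau": joint torques, N m; "tcp_pos": TCP position; "orientation": TCP orientation; "wrist_force": force on the tool from outside, world axes, zero at the start; "ft_torque": the same for the moment, N m; "finger_gap": finger opening in m; "grip_force": force on a finger pad.
Only numpy, scipy, OpenCV 4.12 (cv2) and the standard library are available. Lean on these libraries where they do the work, as an engineer would, in place of code of your own. Each camera call takes 0.05 s, during which the arm holds its last target. There are 200 camera calls.

TASK

Open the adhesive can: flip the hinged metal tab right back, as far as it will go, then unscrew the cap counter-clockwise by feel until it is free (its thread ends in a hard stop: do not force it), lift it straight off and set it down gently, upright, in the low aluminium tray. Do not wrench, press or pull the cap hard against the can, and leave everything else on the bench where it is.

Things in the scene. Friction and masses are not known exactly. Their poses are not given: they have to be found in the camera images.
- can: rectangular steel adhesive can, 160 (x) x 110 (y) x 130 mm tall, fixed to the bench by a holder 170 x 124, 30 tall. Origin: centre of its underside on the bench. Its -x side (the end where the tab is lifted) faces the robot, give or take its yaw.
- neck (a point): point on the can's flat top (130 mm above the bench) on the upright axis of neck and cap, 20 mm from the can's centre towards its -x; axes as the can's. The neck stands 18 mm above the can top, 38 mm wide over its thread; a sprung rubber seal in its mouth pushes the seated cap up with 5 to 9 N.
- neck_mouth (a point): centre of the neck's mouth, 18 mm above point neck. The thread: the cap unscrews counter-clockwise seen from above. How far is hidden: it comes free after 0.4 to 1.15 rad, and 0.35 rad later meets a hard stop, 0.75 to 1.5 rad from its start. It rises up to 2.5 mm on the thread. Free, it clears the thread with a straight lift of 12 mm; not free, it will not lift.
- cap: grey plastic screw cap on the neck: knurled skirt 54 mm in diameter, 24 tall, open below, with a finger bar across its top. Loose, about 60 g (45 to 80). Origin: centre of the skirt's underside, about 4 mm above the can top when seated; z up. Play on the neck about 1 mm sideways. It turns against up to 0.25 N m; at the stop the torque climbs steeply: do not force it beyond about 0.4 N m.
- cap_bar (a point): centre of the cap's finger bar, 33 mm above the cap's origin; axes as the cap's (bar along x, pinched across y). The bar reaches 9 mm above and below this point.
- tab (a joint): angle of the hinged steel tab that lies over the cap: 0 closed (flat, 2 mm or more above the bar), growing as it is lifted away from the robot end, 1.57 upright, stop at 2.4; opened past 2.0 it leaves room for a gripper over the cap. Its hinge is stiff (0.1 N m, about 1.2 N at the end) and it stays where it is left.
- tab_end (a point): centre of the thick end of the tab: a block 18 long, 22 wide (along the can's y), 12 thick, 90 mm from the hinge; the strap behind it is 22 wide and 4 thick. 52 mm above the can top when closed, 42 mm from the cap's axis towards the can's -x. It turns with the tab.
- tab_hinge (a point): hinge axis of the tab (it runs along the can's y), 48 mm from the cap's axis towards the can's +x, 52 mm above the can top, on an upright post 18 wide and 8 thick centred 3 mm further out; axes as the can's.
- tray: low square aluminium tray 140 x 140 x 16 mm, walls 4, floor about 4 thick, no dividers, fixed on the bench to the left or right of the can. Origin: centre of its underside.
- button_box: square wooden box 140 x 140 x 45 mm with four compartments, fixed on the bench on the other side; leave it alone. Origin: centre of its underside.
- hammer: tack hammer lying far to the right of the can, about 250 long (mm). Bystander, loose; leave it where it is.
- screwdriver: screwdriver lying on the bench in front of the can, 150 long (mm). Bystander, loose; leave it where it is.
- tack_jar: glass jar of radius 32, 85 tall, behind the can (mm). Bystander, loose; leave it where it is.
- chair_foot: turned dark wooden chair foot, widest radius 35, 60 tall (mm). Bystander, loose; leave it where it is.
- spool: wooden thread spool, radius 22, 54 tall (mm). Bystander, loose; leave it where it is.
- chalk: white chalk block 50 x 30 x 14, behind the can (mm). Bystander, loose; leave it where it is.
Not all that is in view belongs to the job. Of the things like the can, leave any that is orange; of the rest the larger one is meant. There is more than one size of the tray; the job needs the larger.

How it is judged:
On the way, in this order (a step that is already met when the one before it is completed fails the run):
1. the tab is flipped back past upright (at least 2.0 rad) while the cap is still seated on the neck (value of joint tab above 2 rad and horizontal distance between cap and neck below 0.006 m and z of cap in the frame of neck below 0.012 m), for 0.2 s.
2. the unscrewed cap is lifted off the neck, the tab still back (value of joint tab above 1.9 rad and z of cap in the frame of neck above 0.022 m), for 0.1 s.
At the end, for the whole second after the job is handed in: The tab is still flipped back (at least 1.9 rad) and the cap stands upright (within 0.12 rad) at rest on the floor of the aluminium tray, its centre within 50 mm of the tray's centre along each side (value of joint tab above 1.9 rad and x of cap in the frame of tray between -0.05 and 0.05 m and y of cap in the frame of tray between -0.05 and 0.05 m and z of cap in the frame of tray below 0.01 m and angle between cap's own z axis and vertical below 0.12 rad and linear speed of cap below 0.02 m/s); the robot touches nothing.
It fails at once if the cap is wrenched, pressed or pulled against the can with more than 35 N (forced beyond its stop, lifted before it is free) (contact force between cap and can above 35 N).
It fails at once if the cap is dropped or rammed into the tray (more than 40 N) (contact force between cap and tray above 40 N).
It fails at once if a bystander is moved by more than 30 mm (distance of any of hammer, screwdriver, tack_jar, chair_foot, spool, chalk from where it was at the start of the episode above 0.03 m).
It also fails if it takes over 72 s, if anything falls off the work surface, if the arm or the gripper's body presses on something with over 40 N, if the wrist force passes 120 N, or if a joint passes its speed limit or range.

## Working session

There is one attempt and no reset: what is moved stays moved. The work goes in short steps, Python scripts to look and compute and a shell command to move; the robot and the scene stay as the last step left them, time stands still between calls to the robot, and variables do not carry over. Pictures are saved under pics/ and viewed, at most 10 in all, crops included, and the job is handed in when it is done.

```bash
mkdir -p pics; ls; cat > h.py <<'E'
import numpy as np,cv2
from workcell import status,optics,env
from scipy.spatial.transform import Rotation as R
def q2R(q): return R.from_quat([q[1],q[2],q[3],q[0]]).as_matrix()
def Rc(c):
    a=np.array(c['attitude'],float)
    return a if a.shape==(3,3) else q2R(a)
def cloud(c):
    h,w=c['depth'].shape; f=h/2/np.tan(np.radians(c['vfov'])/2)
    K=np.array([[f,0,c['cx']],[0,f,c['cy']],[0,0,1.]])
    v,u=np.mgrid[:h,:w]; p=np.stack([u,v],-1).reshape(-1,1,2).astype(np.float64)
    s=cv2.undistortPoints(p,K,np.array([c['k1'],0,0,0.])).reshape(h,w,2)
    d=c['depth'].astype(float)
    P=np.dstack([s*d[...,None],d])@Rc(c).T+np.array(c['origin'])
    P[d==0]=np.nan
    return P
E
python3 - <<'E'
from h import *
for n in('scene','top'):
    c=optics.read_camera(n); cv2.imwrite(f'pics/{n}0.png',c['frame'][...,::-1]); np.savez(f'{n}0.npz',**c,P=cloud(c))
    print(n,c['origin'],c['attitude'],c['vfov'],c['k1'],c['cx'],c['cy'])
print(status.get_state(),env.tip_reach)
E
```

```text
pics
scene [0.8665639  0.54238748 0.82182766] [-0.09252026  0.23844113  0.89377751 -0.3684394 ] 57.65429728049042 0.00264461917967341 318.5329027820565 237.09956980072388
top [ 0.33008004 -0.08079102  1.16909185] [ 0.0615206  -0.70099111  0.70782543 -0.06172391] 48.66452066680329 -0.005037228258610525 320.66144228891585 232.80105380996977
{'clock': 0.1, 'joint_pos': array([-1.34960154e+00,  3.13954388e-01,  4.50721008e-02,  1.30360725e+00,
       -1.48961155e-05,  1.43120698e+00]), 'qvel': array([-0.00037325, -0.00118479,  0.00212991, -0.00104153,  0.00024631,
       -0.00082788]), 'tau': array([ 2.29158875e-03, -4.81722665e+01,  2.99245423e+01,  1.27053238e-02,
       -1.12510427e-04,  1.44078183e-05]), 'tcp_pos': array([ 0.20289622, -0.53764216,  0.30307302]), 'orientation': array([-8.45596742e-04,  9.83773072e-01,  1.79415235e-01, -4.19760694e-05]), 'wrist_force': array([-0.10176838, -0.4717253 ,  0.12731004]), 'ft_torque': array([-0.02048308,  0.02215692, -0.0372606 ]), 'grip_force': 0.0, 'finger_gap': 0.08555297619067163} 0.0726
```

View pics/scene0.png

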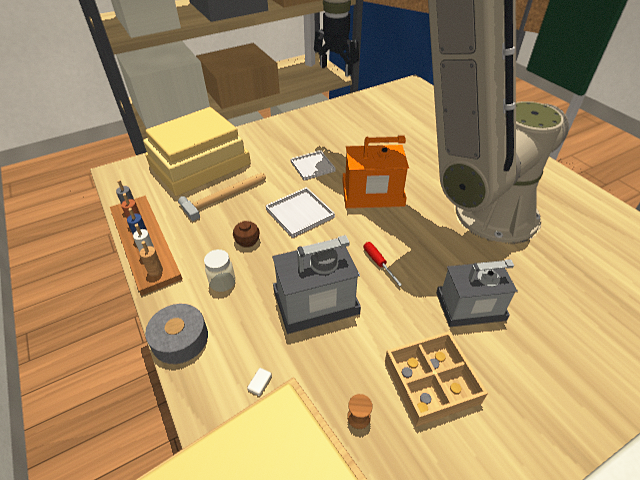

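View pics/top0.png

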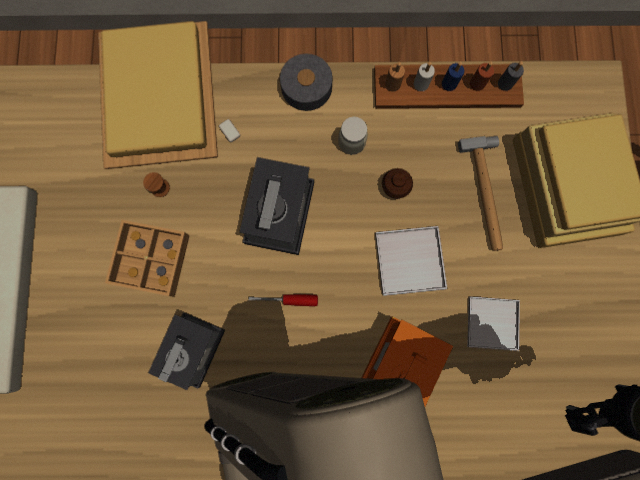

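The top view shows the target large grey can at about (275,205), with its tab from (275,180) to (265,222) and cap at (272,207). The large tray is at (411,260) and the screwdriver at (285,299). The scene view shows the same can at (315,285) and the tray at (300,212). The orange can and the small grey can are decoys.

```bash
python3 - <<'E'
from h import *
for n in('top','scene'):
    c=np.load(n+'0.npz'); P=c['P']; f=c['frame'].astype(int)
    box=(slice(150,260),slice(230,325)) if n=='top' else (slice(220,340),slice(260,370))
    Q=P[box].reshape(-1,3); Q=Q[~np.isnan(Q[:,0])]
    h,e=np.histogram(Q[:,2],np.arange(-.01,.21,.005)); print(n,[(round(a,3),b) for a,b in zip(e,h) if b>20])
    t=Q[abs(Q[:,2]-.13)<.006]; r=cv2.minAreaRect(t[:,:2].astype(np.float32)); print('can top',r,np.median(t[:,2]))
    t=Q[Q[:,2]>.172]; r=cv2.minAreaRect(t[:,:2].astype(np.float32)); print('tab',r,len(t),np.percentile(t[:,2],[5,50,95]),cv2.boxPoints(r))
    box=(slice(220,300),slice(370,450)) if n=='top' else (slice(185,240),slice(262,338))
    Q=P[box].reshape(-1,3); t=Q[(Q[:,2]>.009)&(Q[:,2]<.03)]; print('tray',cv2.minAreaRect(t[:,:2].astype(np.float32)),np.median(t[:,2]))
    t=Q[(Q[:,2]<.03)];print('z pct',np.percentile(t[:,2],[5,25,50,75,95]))
c=np.load('top0.npz')
a=cv2.resize(c['frame'][145:265,225:335],None,fx=5,fy=5,interpolation=cv2.INTER_CUBIC)[...,::-1]
s=np.load('scene0.npz')['frame'][225:335,265:375]
b=cv2.resize(s,None,fx=5,fy=5,interpolation=cv2.INTER_CUBIC)[...,::-1]
m=np.zeros((600,1100,3),np.uint8);m[:,:550]=a;m[:550,550:]=b
cv2.imwrite('pics/crop.png',cv2.resize(m,(800,436)))
E
```

```text
top [(np.float64(-0.01), np.int64(121)), (np.float64(-0.005), np.int64(2876)), (np.float64(0.0), np.int64(2095)), (np.float64(0.005), np.int64(149)), (np.float64(0.01), np.int64(59)), (np.float64(0.015), np.int64(69)), (np.float64(0.02), np.int64(59)), (np.float64(0.025), np.int64(204)), (np.float64(0.03), np.int64(124)), (np.float64(0.035), np.int64(27)), (np.float64(0.04), np.int64(29)), (np.float64(0.045), np.int64(22)), (np.float64(0.05), np.int64(28)), (np.float64(0.055), np.int64(32)), (np.float64(0.06), np.int64(23)), (np.float64(0.065), np.int64(33)), (np.float64(0.07), np.int64(30)), (np.float64(0.075), np.int64(31)), (np.float64(0.08), np.int64(29)), (np.float64(0.085), np.int64(29)), (np.float64(0.09), np.int64(30)), (np.float64(0.095), np.int64(27)), (np.float64(0.1), np.int64(28)), (np.float64(0.105), np.int64(23)), (np.float64(0.12), np.int64(30)), (np.float64(0.125), np.int64(1901)), (np.float64(0.13), np.int64(1291)), (np.float64(0.135), np.int64(22)), (np.float64(0.15), np.int64(32)), (np.float64(0.155), np.int64(222)), (np.float64(0.16), np.int64(46)), (np.float64(0
[... 1989 characters left out ...]
np.float64(0.175), np.int64(39)), (np.float64(0.18), np.int64(338)), (np.float64(0.185), np.int64(140))]
can top ((0.5834037065505981, 0.013642072677612305), (0.11239640414714813, 0.15976546704769135), 77.85087585449219) 0.12925741095192633
tab ((0.5655229687690735, 0.01640864461660385), (0.026095068082213402, 0.10634230077266693), 77.56784057617188) 539 [0.17649929 0.18373225 0.18853012] [[ 0.5107897   0.01511393]
 [ 0.6146384  -0.00777982]
 [ 0.62025625  0.01770336]
 [ 0.51640755  0.0405971 ]]
tray ((0.4719335436820984, -0.2759278416633606), (0.14441969990730286, 0.1450573205947876), 5.706638813018799) 0.013365143121892353
z pct [-0.00317044 -0.00120719  0.00083372  0.00349905  0.01296167]
```

View pics/crop.png

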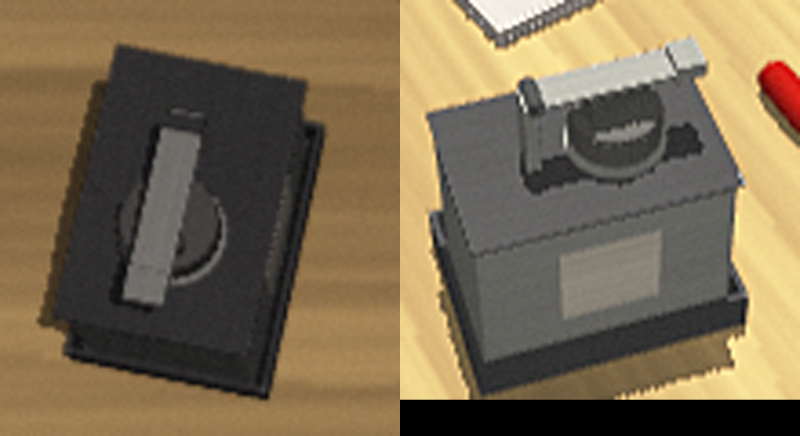

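The crop confirms the yaw of about -12° with the tab closed over the cap. I worked out these positions:

| Item | Value |
|---|---|
| Cap axis | about (0.564, 0.016) |
| Tab end | about (0.523, 0.025, 0.182) |
| Tray centre | (0.472, -0.277) |

I'll turn first, so joint 6 stays mid-range, then travel.

```bash
cat >> h.py <<'E'
u=np.array([np.cos(-.212),np.sin(-.212),0]);v=np.array([-u[1],u[0],0]);Z=np.array([0,0,1.])
cap=np.array([.5640,.0165,.130]); hinge=cap+.048*u+.052*Z; tabend=cap-.042*u+.052*Z
def S():
    s=status.get_state();M=q2R(s['orientation']);yaw=np.arctan2(M[1,0],M[0,0])
    print('t',round(s['clock'],2),'tcp',s['tcp_pos'].round(4),'yaw',yaw.round(3),'tilt',M[2,2].round(4),'F',s['wrist_force'].round(2),'T',s['ft_torque'].round(3),'gap',round(s['finger_gap'],4),'grip',s['grip_force'],'q',np.round(s['joint_pos'],2))
    return s,M
def to(p):
    s,M=S(); d=M.T@(np.array(p)-s['tcp_pos']); print('units to target',(d/.04).round(2))
E
R='[1,0,0,-0.05,-0.98]'; python3 -m handwheel '{"deltas":[[1,0,0,-0.05,-0.98],[1,0,0,-0.05,-0.98],[1,0,0,-0.05,-0.98],[1,0,0,-0.05,-0.98],[1,0,0,-0.05,-0.98],[1,0,0,-0.05,-0.98],[1,0,0,-0.05,-0.98],[1,0,0,-0.05,-0.98],[1,0,0,-0.05,-0.98],[1,0,0,-0.05,-0.98],[1,0,0,-0.05,-0.98],[1,0,0,-0.05,-0.98],[1,0,0,-0.05,-0.98],[1,0,0,-0.05,-0.98],[1,0,0,-0.05,-1]]}' 20
python3 -m handwheel '{"deltas":[[1,-0.24,0.77,0,0],[1,-0.24,0.77,0,0],[1,-0.24,0.77,0,0],[1,-0.24,0.77,0,0],[1,-0.24,0.77,0,0],[1,-0.24,0.77,0,0],[1,-0.24,0.77,0,0],[1,-0.24,0.77,0,0],[1,-0.24,0.77,0,0],[1,-0.24,0.77,0,0],[1,-0.24,0.77,0,0],[1,-0.24,0.77,0,0],[1,-0.24,0.77,0,0],[1,-0.24,0.77,0,0],[1,-0.24,0.77,0,0],[1,-0.24,0.77,0,0],[1,-0.24,0.77,0,0],[1,-0.24,0.77,0,0],[1,-0.24,0.77,0,0]]}'
python3 -c "
from h import *
to(tabend+(.054+.003)*Z-.002*u)"
```

```text
clock: 1.98
tcp_pos: [0.2029, -0.5378, 0.3334]
orientation: [-0.0, 0.103, 0.995, 0.0]
wrist_force: [-0.6, 0.6, -1.0]
finger_gap: 0.0856
grip_force: 0.0
clock: 4.35
tcp_pos: [0.5045, -0.0031, 0.3335]
orientation: [-0.0, 0.106, 0.994, -0.0]
wrist_force: [-0.1, -0.7, -0.4]
finger_gap: 0.0852
grip_force: 0.0
t 4.35 tcp [ 0.5045 -0.0031  0.3335] yaw 2.93 tilt -1.0 F [-0.09 -0.66 -0.43] T [-0.021  0.018 -0.024] gap 0.0852 grip 0.0 q [-0.17  0.17 -0.07  1.33 -0.    0.05]
units to target [-0.25  0.79  2.36]
```

```bash
python3 -m handwheel '{"deltas":[[1,-0.12,0.4,0,0],[1,-0.13,0.39,0,0],[1,0,0,0.4,0],[1,0,0,0.4,0],[1,0,0,0.4,0],[1,0,0,0.4,0],[1,0,0,0.4,0],[1,0,0,0.36,0],[1,0,0,0,0],[1,0,0,0,0]]}' 20
python3 - <<'E'
from h import *
to(tabend+.057*Z-.002*u)
c=optics.read_camera('scene')
cv2.imwrite('pics/s2.png',cv2.resize(c['frame'][170:350,240:440],(800,720))[:600,:,::-1])
E
```

```text
clock: 5.6
tcp_pos: [0.5209, 0.0245, 0.2399]
orientation: [0.0, 0.106, 0.994, -0.0]
wrist_force: [0.2, -0.3, -0.9]
finger_gap: 0.0852
grip_force: 0.0
t 5.6 tcp [0.5209 0.0245 0.2399] yaw 2.93 tilt -1.0 F [ 0.18 -0.28 -0.86] T [ 0.016 -0.003  0.05 ] gap 0.0852 grip 0.0 q [-0.11  0.24 -0.21  1.12 -0.    0.1 ]
units to target [0.   0.03 0.02]
```

View pics/s2.png

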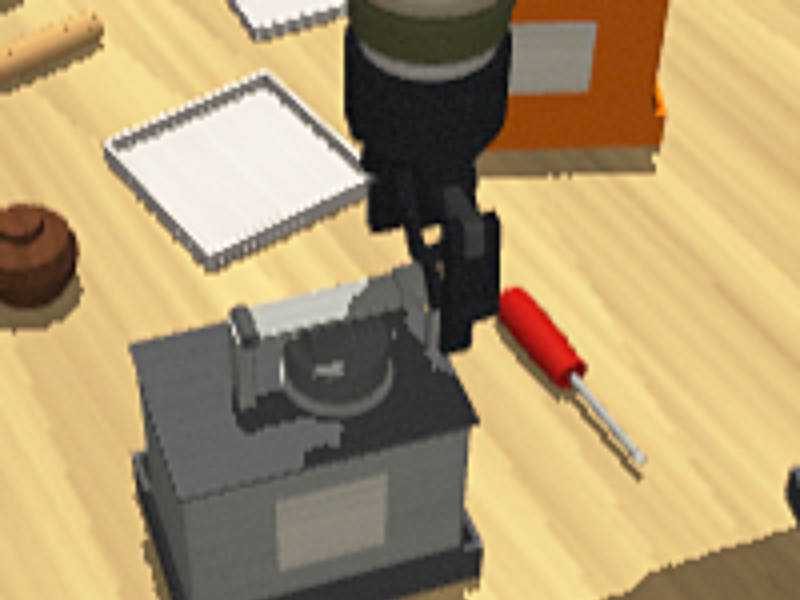

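The near finger is at about (455,290), alongside the tab's end block at (400,290), so the gripper straddles the block. I'll close softly.

```bash
python3 -m handwheel '{"deltas":[[-1,0,0,0,0],[-1,0,0,0,0],[-1,0,0,0,0],[-1,0,0,0,0],[-1,0,0,0,0],[-1,0,0,0,0],[-1,0,0,0,0],[-1,0,0,0,0]]}' 20
python3 - <<'E'
from h import *
S()
# arc rows: from angle 0 to 2.35
a=np.linspace(0,2.4,25); r=.092
x=-r*np.cos(a); z=r*np.sin(a)   # along u, up
print(np.c_[a[1:],-np.diff(x)/.04,-np.diff(z)/.04].round(2).tolist())
E
```

```text
clock: 6.65
tcp_pos: [0.5207, 0.0249, 0.2395]
orientation: [0.0, 0.105, 0.994, 0.0]
wrist_force: [0.7, 4.4, 2.1]
finger_gap: 0.0214
grip_force: 25.5
t 6.65 tcp [0.5207 0.0249 0.2395] yaw 2.93 tilt -1.0 F [0.71 4.38 2.06] T [ 0.804 -0.064 -0.012] gap 0.0214 grip 25.52996389567852 q [-0.11  0.24 -0.21  1.12  0.    0.1 ]
[[0.1, -0.01, -0.23], [0.2, -0.03, -0.23], [0.3, -0.06, -0.22], [0.4, -0.08, -0.22], [0.5, -0.1, -0.21], [0.6, -0.12, -0.2], [0.7, -0.14, -0.18], [0.8, -0.16, -0.17], [0.9, -0.17, -0.15], [1.0, -0.19, -0.13], [1.1, -0.2, -0.11], [1.2, -0.21, -0.09], [1.3, -0.22, -0.07], [1.4, -0.22, -0.05], [1.5, -0.23, -0.03], [1.6, -0.23, -0.0], [1.7, -0.23, 0.02], [1.8, -0.23, 0.04], [1.9, -0.22, 0.06], [2.0, -0.21, 0.09], [2.1, -0.2, 0.11], [2.2, -0.19, 0.13], [2.3, -0.18, 0.14], [2.4, -0.16, 0.16]]
```

```bash
python3 -m handwheel '{"deltas":[[-1,-0.01,0,-0.23,0],[-1,-0.03,0,-0.23,0],[-1,-0.06,0,-0.22,0],[-1,-0.08,0,-0.22,0],[-1,-0.1,0,-0.21,0],[-1,-0.12,0,-0.2,0],[-1,-0.14,0,-0.18,0],[-1,-0.16,0,-0.17,0],[-1,0,0,0,0]]}'
python3 -c "
from h import *
S()"
```

```text
clock: 7.78
tcp_pos: [0.5482, 0.019, 0.3058]
orientation: [-0.0, 0.106, 0.994, 0.0]
wrist_force: [0.3, 4.9, -1.3]
finger_gap: 0.0212
grip_force: 23.3
t 7.78 tcp [0.5482 0.019  0.3058] yaw 2.93 tilt -1.0 F [ 0.33  4.89 -1.3 ] T [ 1.004 -0.035  0.005] gap 0.0212 grip 23.32449048757553 q [-0.11  0.26 -0.02  1.29  0.    0.1 ]
```

Lifting cleanly at low force. I'll continue the arc.

```bash
python3 -m handwheel '{"deltas":[[-1,-0.17,0,-0.15,0],[-1,-0.19,0,-0.13,0],[-1,-0.2,0,-0.11,0],[-1,-0.21,0,-0.09,0],[-1,-0.22,0,-0.07,0],[-1,-0.22,0,-0.05,0],[-1,-0.23,0,-0.03,0],[-1,-0.23,0,0,0],[-1,-0.23,0,0.02,0],[-1,-0.23,0,0.04,0],[-1,-0.22,0,0.06,0],[-1,-0.21,0,0.09,0],[-1,-0.2,0,0.11,0],[-1,-0.19,0,0.13,0],[-1,-0.16,0,0.13,0],[-1,0,0,0,0]]}'
python3 -c "
from h import *
s,_=S(); d=s['tcp_pos']-.054*Z-hinge; print('angle',np.pi-np.arctan2(d[2],d@u), np.linalg.norm(d))
c=optics.read_camera('scene')
cv2.imwrite('pics/s3.png',cv2.resize(c['frame'][170:350,240:440],(667,600))[...,::-1])"
```

```text
clock: 9.78
tcp_pos: [0.6716, -0.0074, 0.3092]
orientation: [0.002, 0.106, 0.994, 0.0]
wrist_force: [3.5, 4.7, 4.4]
finger_gap: 0.0213
grip_force: 22.6
t 9.78 tcp [ 0.6716 -0.0074  0.3092] yaw 2.93 tilt -1.0 F [3.51 4.74 4.4 ] T [ 1.004 -0.566 -0.025] gap 0.0213 grip 22.60673639830202 q [-0.13  0.51  0.35  1.41  0.    0.08]
angle 2.2748355902684256 0.09606789660232969
```

View pics/s3.png

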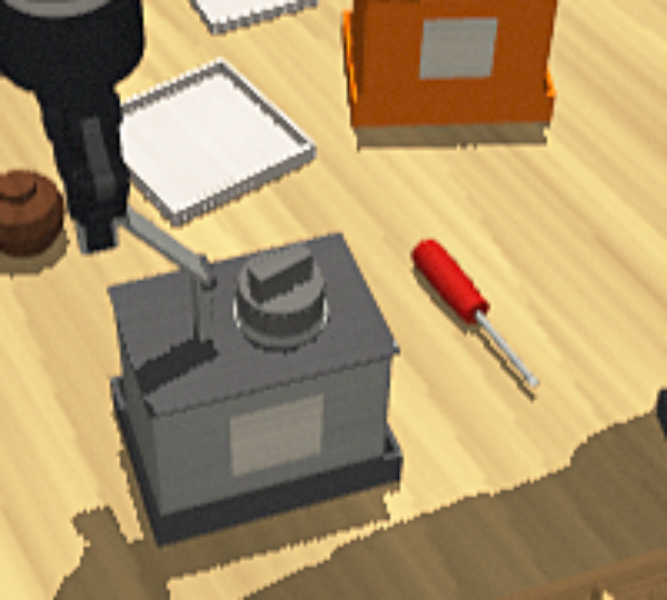

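The tab is held at (100,240) and is back at about 2.27 rad. The cap is clear, its bar at (282,272). I'll press on gently to the stop, then release and rise.

```bash
python3 -m handwheel '{"deltas":[[-1,-0.1,0,0.12,0],[-1,-0.12,0,0.14,0],[-1,0,0,0,0]]}'
python3 -c "
from h import *
s,_=S(); d=s['tcp_pos']-.054*Z-hinge; print('angle',np.pi-np.arctan2(d[2],d@u), np.linalg.norm(d))"
```

```text
clock: 10.2
tcp_pos: [0.6809, -0.0094, 0.2996]
orientation: [0.004, 0.106, 0.994, 0.0]
wrist_force: [6.1, 4.2, 5.9]
finger_gap: 0.0213
grip_force: 23.3
t 10.2 tcp [ 0.6809 -0.0094  0.2996] yaw 2.93 tilt -1.0 F [6.09 4.23 5.88] T [ 0.861 -0.923 -0.053] gap 0.0213 grip 23.327407333999872 q [-0.13  0.53  0.36  1.39  0.    0.08]
angle 2.41599883663655 0.09585959635408918
```

At the stop, so I release, rise, and move back clear of the cap to look.

```bash
python3 -m handwheel '{"deltas":[[1,0,0,0,0],[1,0,0,0,0],[1,0,0,0,0],[1,0,0,0,0],[1,0,0,0,0],[1,0,0,-0.7,0],[1,0,0,-0.7,0],[1,0,0,-0.7,0],[1,1,0,0,0],[1,1,0,0,0],[1,1,0,0,0],[1,1,0,0,0],[1,1,0,0,0],[1,1,0,0,0],[1,0,0,0,0]]}'
python3 - <<'E'
from h import *
S()
for n in('top','scene'):
    c=optics.read_camera(n);P=cloud(c);np.savez(n+'1.npz',**c,P=P)
    d=(P[...,:2]-cap[:2]); rr=np.hypot(d[...,0],d[...,1])
    m=(rr<.032)&(P[...,2]>.150)&(P[...,2]<.2); t=P[m]
    print(n,np.histogram(t[:,2],np.arange(.15,.2,.004)))
    b=P[m&(P[...,2]>.169)]; r=cv2.minAreaRect(b[:,:2].astype(np.float32)); print('bar',r,len(b),np.median(b[:,2])); print(cv2.boxPoints(r).round(4).tolist())
    e=cv2.minEnclosingCircle(t[:,:2].astype(np.float32));print('circle',e)
    w=P[(rr<.16)&(P[...,2]>.19)]; w=w[(w-cap)@u>.03]; w=w[w[:,2]<.28]; print('tab pts',len(w), w.mean(0) if len(w) else '', 'max along u',((w-hinge)@u).max() if len(w) else '')
c=np.load('top1.npz')['frame'][140:265,225:335]
s=np.load('scene1.npz')['frame'][210:335,265:375]
cv2.imwrite('pics/crop2.png',np.hstack([cv2.resize(x,(396,450),interpolation=cv2.INTER_CUBIC) for x in (c,s)])[...,::-1])
E
```

```text
clock: 12.08
tcp_pos: [0.4412, 0.0418, 0.3823]
orientation: [0.0, 0.105, 0.994, -0.0]
wrist_force: [-0.0, -0.2, 0.6]
finger_gap: 0.0854
grip_force: 0.0
t 12.07 tcp [0.4412 0.0418 0.3823] yaw 2.931 tilt -1.0 F [-0.   -0.19  0.62] T [-0.001 -0.045 -0.009] gap 0.0854 grip 0.0 q [-0.09  0.04 -0.09  1.43 -0.    0.12]
top (array([ 23, 205, 211,   9,   5,  24, 113,  19,   0,   0,   0,   0]), array([0.15 , 0.154, 0.158, 0.162, 0.166, 0.17 , 0.174, 0.178, 0.182,
       0.186, 0.19 , 0.194, 0.198]))
bar ((0.5640913248062134, 0.014940512366592884), (0.03997276723384857, 0.014179965481162071), 5.045936584472656) 157 0.17581806946392498
[[0.5436000227928162, 0.02019999921321869], [0.5447999835014343, 0.006099999882280827], [0.5845999717712402, 0.009600000455975533], [0.5834000110626221, 0.023800000548362732]]
circle ((0.5644454956054688, 0.014903053641319275), 0.02797064557671547)
tab pts 529 [ 0.64868527 -0.00345772  0.22540239] max along u 0.07352244468484416
scene (array([ 27, 164,  97,  26,  27,  31,  94,   3,   0,   0,   0,   0]), array([0.15 , 0.154, 0.158, 0.162, 0.166, 0.17 , 0.174, 0.178, 0.182,
       0.186, 0.19 , 0.194, 0.198]))
bar ((0.5636380314826965, 0.018198255449533463), (0.04166184738278389, 0.015274718403816223), 8.589651107788086) 136 0.17523243004629419
[[0.5418999791145325, 0.022600000724196434], [0.5442000031471252, 0.007499999832361937], [0.5853999853134155, 0.013799999840557575], [0.5831000208854675, 0.02889999933540821]]
circle ((0.5640486478805542, 0.01728788949549198), 0.02809666097164154)
tab pts 334 [0.65230949 0.00072812 0.22814089] max along u 0.07176985589984179
```

View pics/crop2.png

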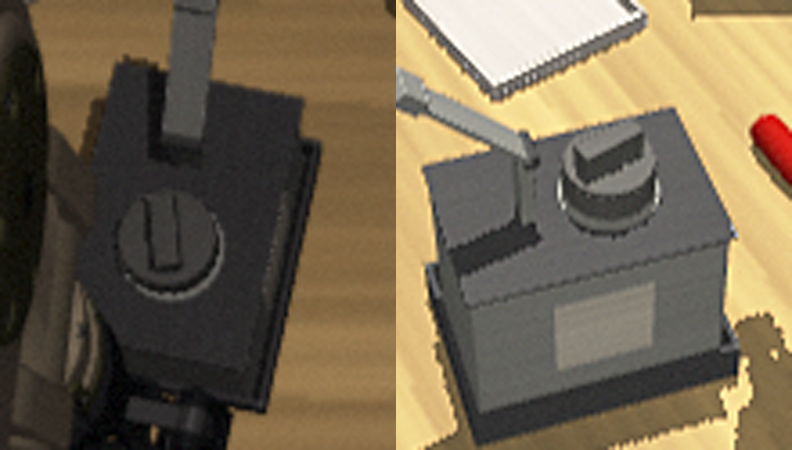

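The tab stands fully back, from (190,60) to (185,140) in the top crop. The cap is seated, with its bar from (155,195) to (168,268), which is a yaw of about +0.12 and a bar top of about 0.176. I'll turn onto the bar.

```bash
python3 -m handwheel '{"deltas":[[1,0,0,0,-0.95],[1,0,0,0,-0.95],[1,0,0,0,0]]}'
python3 -c "
from h import *
to([.564,.0163,.236])"
```

```text
clock: 12.55
tcp_pos: [0.4448, 0.0409, 0.3812]
orientation: [-0.0, -0.059, 0.998, -0.0]
wrist_force: [-0.1, 0.9, -0.2]
finger_gap: 0.0853
grip_force: 0.0
t 12.55 tcp [0.4448 0.0409 0.3812] yaw -3.024 tilt -1.0 F [-0.12  0.88 -0.16] T [-0.017  0.012 -0.036] gap 0.0853 grip 0.0 q [-0.09  0.05 -0.09  1.43 -0.   -0.21]
units to target [-2.89 -0.96  3.63]
```

```bash
python3 -m handwheel '{"deltas":[[1,-0.72,-0.24,0,0],[1,-0.72,-0.24,0,0],[1,-0.72,-0.24,0,0],[1,-0.73,-0.24,0,0],[1,0,0,0.6,0],[1,0,0,0.6,0],[1,0,0,0.6,0],[1,0,0,0.6,0],[1,0,0,0.6,0],[1,0,0,0.4,0],[1,0,0,0.2,0],[1,0,0,0,0]]}'
python3 -c "
from h import *
to([.564,.0163,.236])"
```

```text
clock: 14.05
tcp_pos: [0.5631, 0.0168, 0.2372]
orientation: [-0.0, -0.06, 0.998, 0.0]
wrist_force: [0.2, 0.9, 0.4]
finger_gap: 0.0852
grip_force: 0.0
t 14.05 tcp [0.5631 0.0168 0.2372] yaw -3.022 tilt -1.0 F [0.15 0.91 0.38] T [-0.046 -0.047 -0.027] gap 0.0852 grip 0.0 q [-0.11  0.32 -0.11  1.14 -0.   -0.23]
units to target [-0.02 -0.02  0.03]
```

```bash
python3 -m handwheel '{"deltas":[[-1,0,0,0,0],[-1,0,0,0,0],[-1,0,0,0,0],[-1,0,0,0,0],[-1,0,0,0,0],[-1,0,0,0,0],[-1,0,0,0,0],[-1,0,0,0,0],[-1,0,0,0,0]]}' 20
python3 -c "
from h import *
S()"
```

```text
clock: 15.18
tcp_pos: [0.5631, 0.0167, 0.2378]
orientation: [0.0, -0.06, 0.998, -0.0]
wrist_force: [-2.0, -1.4, 6.2]
finger_gap: 0.0135
grip_force: 25.6
t 15.18 tcp [0.5631 0.0167 0.2378] yaw -3.022 tilt -1.0 F [-2.02 -1.42  6.18] T [-0.421  0.271 -0.014] gap 0.0135 grip 25.642919540405273 q [-0.11  0.32 -0.11  1.14 -0.   -0.23]
```

```bash
python3 -m handwheel '{"deltas":[[-1,0,0,-0.02,-0.3],[-1,0,0,0,-0.3],[-1,0,0,0,-0.3],[-1,0,0,0,0]]}'
python3 -c "
from h import *
S()"
python3 -m handwheel '{"deltas":[[-1,0,0,0,-0.3],[-1,0,0,0,-0.3],[-1,0,0,0,-0.3],[-1,0,0,0,0]]}'
python3 -c "
from h import *
S()"
```

```text
clock: 15.68
tcp_pos: [0.5628, 0.0169, 0.2382]
orientation: [-0.0, -0.138, 0.99, 0.0]
wrist_force: [-1.3, -0.8, 3.5]
finger_gap: 0.0133
grip_force: 25.4
t 15.68 tcp [0.5628 0.0169 0.2382] yaw -2.865 tilt -1.0 F [-1.31 -0.75  3.5 ] T [-0.14   0.364  0.03 ] gap 0.0133 grip 25.443621575832367 q [-0.11  0.32 -0.11  1.14  0.   -0.39]
clock: 16.18
tcp_pos: [0.5629, 0.0171, 0.2385]
orientation: [0.0, -0.215, 0.977, 0.0]
wrist_force: [-2.2, -0.1, 4.6]
finger_gap: 0.0132
grip_force: 25.6
t 16.18 tcp [0.5629 0.0171 0.2385] yaw -2.708 tilt -1.0 F [-2.22 -0.05  4.61] T [-0.081  0.334  0.011] gap 0.0132 grip 25.60601145029068 q [-0.11  0.32 -0.11  1.14  0.   -0.55]
```

```bash
for i in 1; do python3 -m handwheel '{"deltas":[[-1,0,0,-0.015,-0.3],[-1,0,0,0,-0.3]]}' >/dev/null; python3 -c "
from h import *
S()"; python3 -m handwheel '{"deltas":[[-1,0,0,-0.01,-0.3],[-1,0,0,0,-0.3]]}' >/dev/null; python3 -c "
from h import *
S()";python3 -m handwheel '{"deltas":[[-1,0,0,-0.01,-0.3],[-1,0,0,0,-0.3]]}' >/dev/null; python3 -c "
from h import *
S()"; done
```

```text
t 16.43 tcp [0.5628 0.0171 0.2387] yaw -2.602 tilt -1.0 F [-1.43 -0.51  4.17] T [-0.027  0.379 -0.082] gap 0.0129 grip 25.453405380249023 q [-0.11  0.32 -0.11  1.14  0.   -0.65]
t 16.68 tcp [0.5626 0.0171 0.239 ] yaw -2.497 tilt -1.0 F [-2.36 -0.54  3.8 ] T [-0.149  0.417 -0.021] gap 0.0132 grip 25.426142513751984 q [-0.11  0.32 -0.11  1.15  0.   -0.76]
t 16.93 tcp [0.5625 0.017  0.2393] yaw -2.393 tilt -1.0 F [-2.08 -0.69  3.13] T [-0.162  0.451 -0.036] gap 0.0131 grip 25.36766231060028 q [-0.11  0.32 -0.11  1.15  0.   -0.86]
```

```bash
python3 -m handwheel '{"deltas":[[-1,0,0,-0.01,-0.3],[-1,0,0,0,-0.3]]}' >/dev/null; python3 -c "
from h import *
S()"; python3 -m handwheel '{"deltas":[[-1,0,0,-0.01,-0.3],[-1,0,0,0,-0.2]]}' >/dev/null; python3 -c "
from h import *
S()"
```

```text
t 17.18 tcp [0.5624 0.0169 0.2395] yaw -2.288 tilt -1.0 F [-1.72 -1.03  2.43] T [-0.297  0.452 -0.072] gap 0.0134 grip 25.3042209148407 q [-0.11  0.32 -0.11  1.15 -0.   -0.97]
t 17.43 tcp [0.5623 0.0168 0.2398] yaw -2.201 tilt -1.0 F [-1.84 -1.27  0.22] T [-0.391  0.626 -0.059] gap 0.0131 grip 25.135779976844788 q [-0.11  0.32 -0.11  1.15 -0.   -1.05]
```

```bash
python3 -m handwheel '{"deltas":[[-1,0,0,0,-0.2],[-1,0,0,0,-0.2]]}' >/dev/null; python3 -c "
from h import *
S()
c=optics.read_camera('scene')
cv2.imwrite('pics/s4.png',cv2.resize(c['frame'][220:320,270:390],(720,600),interpolation=cv2.INTER_CUBIC)[...,::-1])"
```

```text
t 17.68 tcp [0.5629 0.0169 0.2405] yaw -2.13 tilt -1.0 F [-3.11 -0.78  3.14] T [-0.228  0.607 -0.009] gap 0.0131 grip 25.409667491912842 q [-0.11  0.32 -0.11  1.15  0.   -1.12]
```

View pics/s4.png

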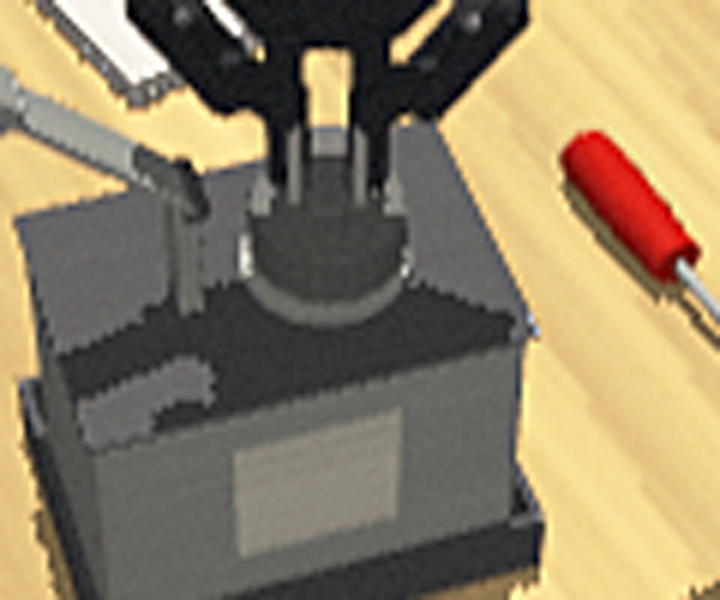

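The bar at (325,175) is held between the pads and has turned with the tool. I've turned 0.89 rad and the cap has risen about 2.7 mm, so it may be free. I'll try a tiny lift.

```bash
python3 -m handwheel '{"deltas":[[-1,0,0,-0.02,0],[-1,0,0,-0.02,0]]}' >/dev/null; python3 -c "
from h import *
S()"; python3 -m handwheel '{"deltas":[[-1,0,0,-0.02,0],[-1,0,0,0,0]]}' >/dev/null; python3 -c "
from h import *
S()"
```

```text
t 17.98 tcp [0.5629 0.0169 0.2414] yaw -2.132 tilt -1.0 F [-0.22 -1.46 -5.39] T [-0.223  0.023  0.1  ] gap 0.0132 grip 24.288894832134247 q [-0.11  0.32 -0.1   1.15  0.   -1.12]
t 18.23 tcp [0.5629 0.0169 0.2421] yaw -2.131 tilt -1.0 F [ 0.86 -2.42 -7.67] T [-0.374 -0.015  0.211] gap 0.013 grip 24.20227825641632 q [-0.11  0.32 -0.1   1.15 -0.   -1.12]
```

It's still engaged: pulling up only drives the thread. I'll ease back down and keep turning.

```bash
python3 -m handwheel '{"deltas":[[-1,0,0,0.03,0],[-1,0,0,0.01,-0.3]]}' >/dev/null; python3 -c "
from h import *
S()"; python3 -m handwheel '{"deltas":[[-1,0,0,0,-0.3],[-1,0,0,0,0]]}' >/dev/null; python3 -c "
from h import *
S()"
```

```text
t 18.48 tcp [0.5632 0.0168 0.2422] yaw -2.078 tilt -1.0 F [-2.12 -2.09  2.63] T [-0.195  0.54   0.019] gap 0.0131 grip 25.35640686750412 q [-0.11  0.31 -0.1   1.15 -0.   -1.18]
t 18.73 tcp [0.5637 0.017  0.2425] yaw -2.027 tilt -1.0 F [-0.6   0.25  2.71] T [ 0.033  0.211 -0.027] gap 0.0132 grip 25.263153612613678 q [-0.11  0.31 -0.1   1.15  0.   -1.23]
```

```bash
python3 -m handwheel '{"deltas":[[-1,0,0,0,-0.3],[-1,0,0,0,0]]}' >/dev/null; python3 -c "
from h import *
S()"; python3 -m handwheel '{"deltas":[[-1,0,0,0,-0.3],[-1,0,0,0,0]]}' >/dev/null; python3 -c "
from h import *
S()"
```

```text
t 18.98 tcp [0.5638 0.017  0.2424] yaw -1.976 tilt -1.0 F [-0.57  0.11  3.47] T [ 0.14  -0.011 -0.027] gap 0.0132 grip 25.355138182640076 q [-0.11  0.31 -0.1   1.15  0.   -1.28]
t 19.23 tcp [0.5637 0.017  0.2421] yaw -1.924 tilt -1.0 F [0.94 0.28 3.71] T [ 0.174 -0.213 -0.039] gap 0.013 grip 25.401730835437775 q [-0.11  0.32 -0.1   1.15  0.   -1.33]
```

```bash
python3 -m handwheel '{"deltas":[[-1,0,0,0,-0.3],[-1,0,0,0,0]]}' >/dev/null; python3 -c "
from h import *
S()"; python3 -m handwheel '{"deltas":[[-1,0,0,0,-0.3],[-1,0,0,0,0]]}' >/dev/null; python3 -c "
from h import *
S()"; python3 -m handwheel '{"deltas":[[-1,0,0,-0.02,0],[-1,0,0,-0.02,0],[-1,0,0,-0.02,0]]}' >/dev/null; python3 -c "
from h import *
S()"
```

```text
t 19.48 tcp [0.5636 0.017  0.2418] yaw -1.872 tilt -1.0 F [0.76 1.51 3.84] T [ 0.246 -0.286  0.008] gap 0.0133 grip 25.435766279697418 q [-0.11  0.32 -0.1   1.15  0.   -1.38]
t 19.73 tcp [0.5635 0.0168 0.2417] yaw -1.82 tilt -1.0 F [1.64 0.41 3.7 ] T [ 0.142 -0.18  -0.023] gap 0.0131 grip 25.51457852125168 q [-0.11  0.32 -0.1   1.15  0.   -1.43]
t 20.1 tcp [0.5626 0.0168 0.2429] yaw -1.818 tilt -1.0 F [ 0.95 -0.39 -1.28] T [-0.085 -0.326 -0.003] gap 0.0134 grip 24.764693677425385 q [-0.11  0.32 -0.1   1.16 -0.   -1.44]
```

```bash
python3 -m handwheel '{"deltas":[[-1,0,0,-0.02,0],[-1,0,0,-0.02,0]]}' >/dev/null; python3 -c "
from h import *
S()"; python3 -m handwheel '{"deltas":[[-1,0,0,-0.03,0],[-1,0,0,-0.03,0]]}' >/dev/null; python3 -c "
from h import *
S()"
```

```text
t 20.35 tcp [0.5627 0.0168 0.2449] yaw -1.818 tilt -1.0 F [ 0.31 -0.7  -1.15] T [-0.109 -0.13   0.002] gap 0.013 grip 24.834502637386322 q [-0.11  0.31 -0.1   1.16 -0.   -1.44]
t 20.6 tcp [0.5628 0.0169 0.2477] yaw -1.817 tilt -1.0 F [-0.69  0.29 -0.32] T [-0.018  0.04  -0.018] gap 0.0133 grip 24.895087480545044 q [-0.11  0.31 -0.09  1.16 -0.   -1.44]
```

Free. I'll lift straight off, slowly at first.

```bash
python3 -m handwheel '{"deltas":[[-1,0,0,-0.08,0],[-1,0,0,-0.1,0],[-1,0,0,-0.15,0],[-1,0,0,-0.2,0],[-1,0,0,-0.3,0],[-1,0,0,-0.4,0],[-1,0,0,-0.5,0],[-1,0,0,-0.5,0],[-1,0,0,0,0]]}'
python3 - <<'E'
from h import *
to([.472,-.277,.335])
c=optics.read_camera('scene')
cv2.imwrite('pics/s5.png',cv2.resize(c['frame'][140:340,240:440],(600,600),interpolation=cv2.INTER_CUBIC)[...,::-1])
P=cloud(c); d=P[...,:2]-status.get_state()['tcp_pos'][:2]; m=(np.hypot(d[...,0],d[...,1])<.032)&(P[...,2]>.16); print('lowest cap z',np.percentile(P[m][:,2],[0,1,2,5]), (P[m][:,2]).min())
E
```

```text
clock: 21.72
tcp_pos: [0.5639, 0.0168, 0.3394]
orientation: [0.002, -0.615, 0.789, -0.002]
wrist_force: [0.4, -0.6, -0.9]
finger_gap: 0.013
grip_force: 24.9
t 21.73 tcp [0.5639 0.0168 0.3394] yaw -1.817 tilt -1.0 F [ 0.45 -0.59 -0.85] T [ 0.018  0.022 -0.013] gap 0.013 grip 24.933878481388092 q [-0.11  0.28  0.09  1.37 -0.   -1.44]
units to target [7.68 0.44 0.1 ]
lowest cap z [0.16004492 0.23795403 0.24034141 0.246896  ] 0.16004492157311412
```

View pics/s5.png

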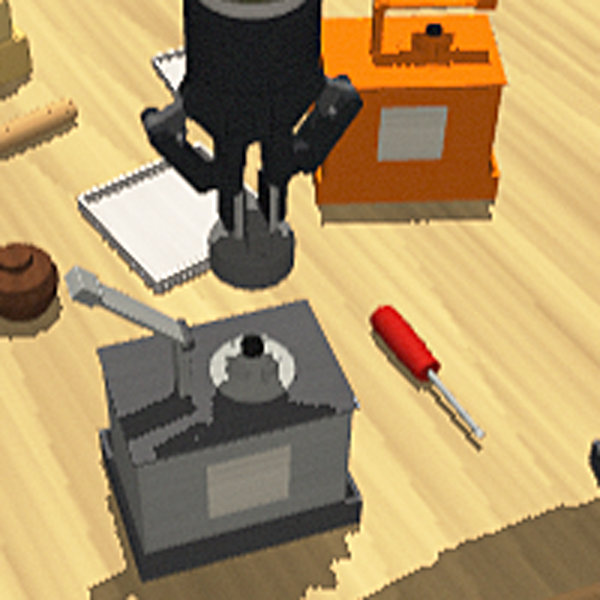

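The cap hangs upright at (252,255) above the bare neck at (252,370), with its underside about 0.103 below the TCP. I'll move over the tray and check the clearance to the orange can.

```bash
python3 -m handwheel '{"deltas":[[-1,0.55,0.03,0,0],[-1,0.55,0.03,0,0],[-1,0.55,0.03,0,0],[-1,0.55,0.03,0,0],[-1,0.55,0.03,0,0],[-1,0.55,0.03,0,0],[-1,0.55,0.03,0,0],[-1,0.55,0.03,0,0],[-1,0.55,0.03,0,0],[-1,0.55,0.03,0,0],[-1,0.55,0.03,0,0],[-1,0.55,0.03,0,0],[-1,0.55,0.04,0,0],[-1,0.55,0.04,0,0],[-1,0,0,0,0]]}'
python3 - <<'E'
from h import *
to([.472,-.277,.125])
P=np.load('scene0.npz')['P'].reshape(-1,3)
P=P[(P[:,2]>.04)&(P[:,2]<.22)&(abs(P[:,0]-.35)<.2)&(abs(P[:,1]+.25)<.16)]
d=P[:,:2]-[.472,-.277]; i=np.argsort(np.hypot(*d.T))[:300:60]; print(P[i].round(3))
E
```

```text
clock: 23.65
tcp_pos: [0.4701, -0.2784, 0.3358]
orientation: [-0.0, -0.614, 0.789, 0.001]
wrist_force: [-0.9, 0.7, -1.4]
finger_gap: 0.0136
grip_force: 24.9
t 23.65 tcp [ 0.4701 -0.2784  0.3358] yaw -1.82 tilt -1.0 F [-0.88  0.69 -1.38] T [ 0.005 -0.024  0.012] gap 0.0136 grip 24.90805596113205 q [-0.68  0.25  0.04  1.36 -0.   -2.  ]
units to target [-0.04 -0.04  5.27]
[[ 0.342 -0.232  0.128]
 [ 0.335 -0.239  0.071]
 [ 0.328 -0.249  0.129]
 [ 0.328 -0.233  0.048]
 [ 0.321 -0.245  0.129]]
```

```bash
python3 -m handwheel '{"deltas":[[-1,0,0,0.5,0],[-1,0,0,0.5,0],[-1,0,0,0.5,0],[-1,0,0,0.5,0],[-1,0,0,0.5,0],[-1,0,0,0.5,0],[-1,0,0,0.5,0],[-1,0,0,0.5,0],[-1,0,0,0.5,0],[-1,0,0,0.3,0],[-1,0,0,0.2,0],[-1,0,0,0.2,0],[-1,0,0,0,0]]}' >/dev/null; python3 -c "
from h import *
S()"; python3 -m handwheel '{"deltas":[[-1,0,0,0.07,0],[-1,0,0,0.07,0],[-1,0,0,0.05,0],[-1,0,0,0.05,0],[-1,0,0,0.03,0],[-1,0,0,0,0]]}' >/dev/null; python3 -c "
from h import *
S()"
```

```text
t 25.27 tcp [ 0.4706 -0.2774  0.1286] yaw -1.817 tilt -1.0 F [-0.18 -0.91  0.  ] T [0.02  0.008 0.033] gap 0.0132 grip 24.900421500205994 q [-0.68  0.38 -0.32  0.88 -0.   -2.  ]
t 26.02 tcp [ 0.4707 -0.2775  0.118 ] yaw -1.817 tilt -1.0 F [ 0.29  0.31 -0.28] T [-0.019 -0.032 -0.029] gap 0.013 grip 24.90036964416504 q [-0.68  0.39 -0.33  0.85 -0.   -2.  ]
```

```bash
for k in 1; do python3 -m handwheel '{"deltas":[[-1,0,0,0.04,0],[-1,0,0,0.04,0],[-1,0,0,0.04,0],[-1,0,0,0,0]]}' >/dev/null; python3 -c "
from h import *
S()"; python3 -m handwheel '{"deltas":[[-1,0,0,0.03,0],[-1,0,0,0.03,0],[-1,0,0,0,0]]}' >/dev/null; python3 -c "
from h import *
S()"; done
```

```text
t 26.52 tcp [ 0.4706 -0.2775  0.1131] yaw -1.817 tilt -1.0 F [ 0.41  0.77 -0.92] T [0.015 0.008 0.008] gap 0.0131 grip 24.90034729242325 q [-0.68  0.39 -0.34  0.84 -0.   -2.  ]
t 26.9 tcp [ 0.4707 -0.2775  0.1108] yaw -1.817 tilt -1.0 F [-0.67  0.44 -1.29] T [ 0.001 -0.025 -0.028] gap 0.0135 grip 24.900193512439728 q [-0.68  0.39 -0.34  0.84 -0.   -2.  ]
```

```bash
python3 -m handwheel '{"deltas":[[-1,0,0,0.03,0],[-1,0,0,0.02,0],[-1,0,0,0,0]]}' >/dev/null; python3 -c "
from h import *
S()"; python3 -m handwheel '{"deltas":[[-1,0,0,0.03,0],[-1,0,0,0,0]]}' >/dev/null; python3 -c "
from h import *
S()"
```

```text
t 27.27 tcp [ 0.4707 -0.2775  0.1088] yaw -1.817 tilt -1.0 F [ 0.34  0.83 -1.11] T [0.012 0.033 0.006] gap 0.0134 grip 24.89989936351776 q [-0.68  0.4  -0.34  0.83 -0.   -2.  ]
t 27.52 tcp [ 0.4708 -0.2776  0.1077] yaw -1.817 tilt -1.0 F [-0.22  0.36 -0.67] T [-0.056 -0.035  0.008] gap 0.0133 grip 24.899939596652985 q [-0.68  0.4  -0.34  0.83 -0.   -2.  ]
```

```bash
python3 -m handwheel '{"deltas":[[-1,0,0,0.03,0],[-1,0,0,0,0]]}' >/dev/null; python3 -c "
from h import *
S()"; python3 -m handwheel '{"deltas":[[-1,0,0,0.03,0],[-1,0,0,0,0]]}' >/dev/null; python3 -c "
from h import *
S()"
```

```text
t 27.77 tcp [ 0.4709 -0.2776  0.1074] yaw -1.817 tilt -1.0 F [-1.62  0.67  6.19] T [0.277 0.402 0.023] gap 0.013 grip 25.737785696983337 q [-0.68  0.4  -0.34  0.83 -0.   -2.  ]
t 28.02 tcp [ 0.4709 -0.2776  0.1074] yaw -1.817 tilt -1.0 F [-3.92  2.7  14.25] T [ 0.672  0.911 -0.014] gap 0.0135 grip 26.81672751903534 q [-0.68  0.4  -0.34  0.83 -0.   -2.  ]
```

The cap is on the floor. I'll ease off the load, open and rise straight up.

```bash
python3 -m handwheel '{"deltas":[[-1,0,0,-0.04,0],[-1,0,0,0,0],[-0.4,0,0,0,0],[0,0,0,0,0],[0.4,0,0,0,0],[0.6,0,0,0,0],[0.6,0,0,0,0],[0.6,0,0,0,0],[0.6,0,0,-0.3,0],[0.6,0,0,-0.6,0],[0.6,0,0,-0.8,0],[0.6,0,0,-0.8,0],[0.6,0,0,-0.8,0],[0.6,0,0,-0.8,0],[0.6,1,0,-0.3,0],[0.6,1,0,0,0],[0.6,1,0,0,0],[0.6,1,0,0,0],[0.6,0,0,0,0]]}'
python3 - <<'E'
from h import *
n='scene'; c=optics.read_camera(n);P=cloud(c)
cv2.imwrite('pics/s6.png',cv2.resize(c['frame'][120:340,160:440],(764,600),interpolation=cv2.INTER_CUBIC)[...,::-1])
d=P[...,:2]-[.472,-.277];m=(np.abs(d).max(-1)<.06)&(P[...,2]>.018)&(P[...,2]<.07);t=P[m]
print(cv2.minEnclosingCircle(t[:,:2].astype(np.float32)),np.histogram(t[:,2],np.arange(.016,.07,.006)))
E
```

```text
clock: 30.4
tcp_pos: [0.4307, -0.4352, 0.2833]
orientation: [-0.0, -0.613, 0.79, -0.001]
wrist_force: [-0.6, 0.1, 0.7]
finger_gap: 0.0682
grip_force: 0.0
((0.4703487753868103, -0.274242103099823), 0.029319709166884422) (array([ 22, 129,  46,  13,  45,  11,   0,   0]), array([0.016, 0.022, 0.028, 0.034, 0.04 , 0.046, 0.052, 0.058, 0.064]))
```

View pics/s6.png

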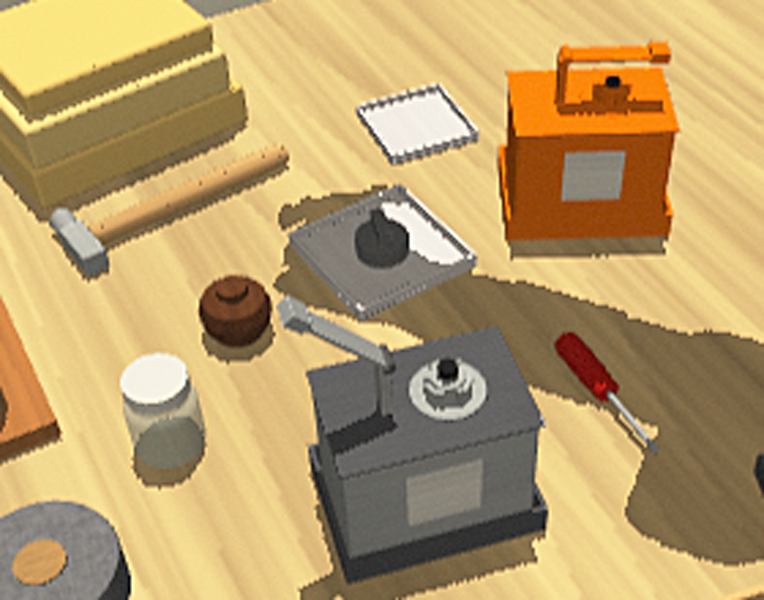

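The cap stands upright in the middle of the large tray at (382,240). The tab is back at (335,335), the bystanders look undisturbed, and the robot is clear.

```bash
python3 -c "
from workcell import hand_in
print(hand_in())"
```

```text
the job is handed in; nothing more can be done
None
```

The tab is flipped back to its stop, and the cap was unscrewed, lifted straight off and set upright in the middle of the large tray; I handed the job in at about 30 s, but the hand-in returned no verdict.

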